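# Sort full from empty milk bottles by weight and enter the count

## Task

Three identical green-capped bottles stand on the dark mat; one or two of them are full and heavy, the rest are empty and light, and only their weight in the grip tells which. Stand every full bottle upright in the white wire basket and every empty one upright in the yellow crate, setting them down rather than dropping them. Once all three are put away, press the key with as many dots as there are full bottles right down, so that it stays down and the blank latched key pops up; leave the blue-capped bottle, the logger and the cold pack where they are.

Things in the scene. Friction and masses are not known exactly. Their poses are not given: they have to be found in the camera images.
- bottle_a_mid (a point): An opaque cream bottle with a green ribbed cap, like the other two: body 58 mm across from the foot to 74 mm up, cap 52 mm across, 105 mm tall in all, closed for good. Full (about 0.4 to 0.5 kg) or empty (about 0.1 kg), not to be told by eye or name. Point at its centre, 52 mm above its foot; z is its upright axis. Starts standing on the bench, on the dark mat.
- bottle_b_mid (a point): As bottle_a_mid: another of the three identical green-capped bottles, full or empty; point at its centre.
- bottle_c_mid (a point): As bottle_a_mid: another of the three identical green-capped bottles, full or empty; point at its centre.
- basket: White wire freezer basket, where full bottles go. 250 mm long (own x) by 150 mm wide (own y), 40 mm high, fixed to the bench; floor 4 mm thick, walls 4 mm. Origin at the centre of its underside, at bench height. Room for three bottles in a row along x; may be at the robot's left or right.
- crate: Yellow shallow plastic crate, where empty bottles go. 250 mm long (own x) by 150 mm wide (own y), 40 mm high, fixed to the bench; floor 5 mm thick, walls 5 mm. Origin at the centre of its underside, at bench height. Room for three bottles in a row along x; may be at the robot's left or right.
- bank: White key bank 90 mm (x) by 190 mm (y) by 32 mm high, fixed to the bench, three keys in a row along its y: blank grey at y = -55 mm, blue with one white dot at 0, blue with two white dots at +55 mm. Origin at the centre of its underside, at bench height. The keys are interlocked: exactly one is down at a time; pressing one down (12 mm, a light push of a few newtons) lifts the one that was down, and each stays where it is left. At the start the blank key is down.
- key_blank_top (a point): Key caps are 36 mm (bank x) by 42 mm (bank y). Point at the centre of its flat top face, 36 mm above the bench when down (at the start), 48 mm when up.
- key_one_top (a point): Key caps are 36 mm (bank x) by 42 mm (bank y). Point at the centre of its flat top face, 48 mm above the bench when up (at the start), 36 mm when down. The one-dot key.
- key_two_top (a point): Key caps are 36 mm (bank x) by 42 mm (bank y). Point at the centre of its flat top face, 48 mm above the bench when up (at the start), 36 mm when down. The two-dot key.
- key_blank (a joint): Travel of the blank grey key: 0 when down (the start), -0.012 m when popped up.
- key_one (a joint): Travel of the one-dot key: 0 when up (the start), 0.012 m when fully down.
- key_two (a joint): Travel of the two-dot key: 0 when up (the start), 0.012 m when fully down.
- blue_bottle_mid (a point): Bystander: a bottle of the same shape and size with a blue cap, not part of the sorting or the count; point at its centre, 52 mm up.
- logger_mid (a point): Bystander: white temperature logger lying flat on the bench, 50 by 80 by 24 mm high; point at its centre.
- cold_pack_mid (a point): Bystander: hard blue cold pack lying flat on the bench, 80 by 160 by 26 mm high; point at its centre.
There are look-alikes about, which are no part of the job. Leave any orange look-alike of the part that bears bottle_a_mid alone. What is shaped like the part that bears bottle_b_mid but brown is not meant.

How it is judged:
By the outcome, as a careful person would: the job done as asked, in the order asked, and still so for the second after the job is handed in, with the robot touching nothing.
It also fails if it takes over 64 s, if anything falls off the work surface, if the arm or the gripper's body presses on something with over 40 N, if the wrist force passes 120 N, or if a joint passes its speed limit or range.

## Robot

A 7-joint arm with a two-finger parallel gripper is mounted at the origin on the work surface. World frame = base frame: x ahead of the robot, y to its left, z up, the work surface at z = 0. Lengths are in m, angles in rad, forces in N, time in s.
With the tool pointing down it reaches from about 0.425 to 0.875 m from the base axis. Payload 4.7 kg.
Tool frame: the origin (TCP) lies on the centre line of the jaws, within the pads' length; the fingertips stand 22 mm ahead of it and the grasp point (between the pads) lies 3 mm ahead of it (ctrl.tcp_to_tips is the z of the fingertips in the tool frame, in m); z points along the fingers, y is the direction in which the jaws open and shut (so a half turn about z gives the same grasp; the last joint's range is limited). The gripper opens to 87 mm and grips with 3 to 60 N. Pads are 19 mm wide; open, the fingers measure 117 mm over their backs; the gripper's body (75 mm by 190 mm) begins 51 mm behind the grasp point.
Start: joints at [-1.287, 0.321, -0.07, 1.45, 0.023, 1.371, -0.057], TCP at [0.173, 0.626, 0.245] pointing down, gripper open.
Joint ranges: [-2.86, 2.86], [-0.3, 2.09], [-1.38, 1.24], [0.06, 2.45], [-1.56, 4.7], [0.09, 2.05], [-2.69, 2.69]. Speed limits (rad/s): [2.57, 2.57, 3.14, 3.14, 3.14, 3.14, 3.14].

## Interface

Orientations are given as a rotation vector (axis times angle).
In Python, from bench import ctrl, cams gives the robot as it stands.
- The arm moves only by the tool move_arm, never from a script. Its argument "deltas" is a list of rows, each an object with "linear": the shift along the tool's x, y, z as a fraction of full scale, a list of three; "turn": the turn, a rotation vector about the tool's x, y, z as a fraction of full scale, a list of three; "claw": the closure, from 0 (fully open) to 1 (shut). In form: [{"linear": [tx, ty, tz], "turn": [wx, wy, wz], "claw": claw}, ...]. A call has 1 to 20 rows; each row shifts and turns the commanded pose from where the row before left it, along the tool's axes as they then stand; what a row does not reach is not made up. Full scale, the value 1, is 0.03 m for a shift and 4 degrees for a turn. A row lasts 1/12 s, in which the tool goes at most 41.7 mm and 7.16 degrees, less where a joint would pass 70% of its speed; a pose out of reach is approached as far as the arm can. A call with a number of a shift or a turn outside -1 to 1 is refused whole. A call with a gripper value outside its range is refused whole. The fingers move at their own pace and stop on an object; "grip_force" is the grip in N (left out, the last holds). Time passes only in rows, so rows that do not move let the fingers close. It gives the time, the measured TCP pose, the force and the opening at its end, in the units of the state.
- ctrl.get_state(): the state, without advancing time (a new reading comes with each control period).
- cams.get_image(name): name is "scene" or "top" or "wrist"; returns a dict with "image" (400x640x3 uint8, red, green, blue), "K" (3x3 intrinsics, pixels), "k1" (the pictures are not rectified: a ray, as slopes to the right and down, at radius r is drawn at 1 + k1 r^2 times it, then the intrinsics apply), "world_from_camera" (4x4, takes a point from camera to world coordinates); the wrist camera has in their place "tool_from_camera" (4x4, takes a point from camera to tool coordinates, whose origin is the TCP and whose axes are the flange's). Camera axes: x right, y down, z forward; pixel columns grow to the right and rows downward; lengths in m; the calibration is good to about 2 mm. A picture is of the moment at which its call begins: read the wrist's pose just before it. There is no depth.
- ctrl.close_job(): hands the job in, once; it reports no verdict.
The state is a dict: "time": time; "joint_positions": joint angles; "qd": joint speeds; "joint_torque": joint torques, N m; "position": TCP position; "tool_rot": TCP orientation; "ft_force": force on the tool from outside, world axes, zero at the start; "torque": the same for the moment, N m; "grip_width": opening from 0.0 (shut) to 1.0 (fully open).
Only numpy, scipy, OpenCV 4.12 (cv2) and the standard library are available. Lean on these libraries where they do the work, as an engineer would, in place of code of your own. Each camera call takes 0.05 s, during which the arm holds its last target. There are 200 camera calls.

## Working session

There is one attempt and no reset: what is moved stays moved. The work goes in short steps, Python scripts to look and compute and a tool call to move; the robot and the scene stay as the last step left them, time stands still between calls to the robot, and variables do not carry over. Pictures are saved under pics/ and viewed, about 8 in all and at most 12, crops included, and the job is handed in when it is done.

Besides the shell and the picture viewer there is one more tool, called after "Call:" as name(argument=value, ...) on one line, values as JSON. move_arm: Moves the arm, as the interface text tells. Shift numbers are shares of 0.03 m and turn numbers shares of 4 degrees, none past 1 either way. Its arguments: {"type":"object","properties":{"deltas":{"type":"array"},"grip_force":{"type":"number"}},"required":["deltas"]}

```bash
mkdir -p pics; python3 - <<'E'
from bench import ctrl,cams
import cv2,numpy as np,pickle
s=ctrl.get_state();print({k:np.round(v,3) for k,v in s.items()},ctrl.tcp_to_tips)
d={}
for n in("top","scene"):
    r=cams.get_image(n);d[n]=r;cv2.imwrite(f"pics/{n}0.png",r["image"][:,:,::-1]);print(n,r["K"],r["k1"],np.round(r["world_from_camera"],3))
pickle.dump(d,open("v0.pkl","wb"))
E
```

```text
{'time': np.float64(0.0), 'joint_positions': array([-1.287,  0.322, -0.07 ,  1.452,  0.023,  1.371, -0.057]), 'qd': array([-0.   , -0.   , -0.001,  0.002, -0.   ,  0.001,  0.001]), 'joint_torque': array([ 0.0000e+00, -4.9129e+01, -4.0400e-01, -3.1252e+01, -6.4000e-02,
        4.4000e-02,  0.0000e+00]), 'position': array([0.173, 0.626, 0.243]), 'tool_rot': array([-4.220e-01, -3.113e+00,  3.000e-03]), 'ft_force': array([ 0.121,  0.268, -0.364]), 'torque': array([ 0.025, -0.035,  0.021]), 'grip_width': np.float64(0.999)} 0.022
top [[381.53866439   0.         316.16019457]
 [  0.         381.53866439 197.30322062]
 [  0.           0.           1.        ]] -0.05588239662046621 [[ 0.017 -0.995  0.097  0.414]
 [-1.    -0.015  0.018 -0.017]
 [-0.016 -0.097 -0.995  1.082]
 [ 0.     0.     0.     1.   ]]
scene [[409.34575585   0.         324.40861813]
 [  0.         409.34575585 197.10041755]
 [  0.           0.           1.        ]] -0.10043586591190183 [[ 0.525  0.563 -0.639  1.222]
 [ 0.851 -0.358  0.384 -0.434]
 [-0.013 -0.745 -0.667  0.789]
 [ 0.     0.     0.     1.   ]]
```

View pics/top0.png

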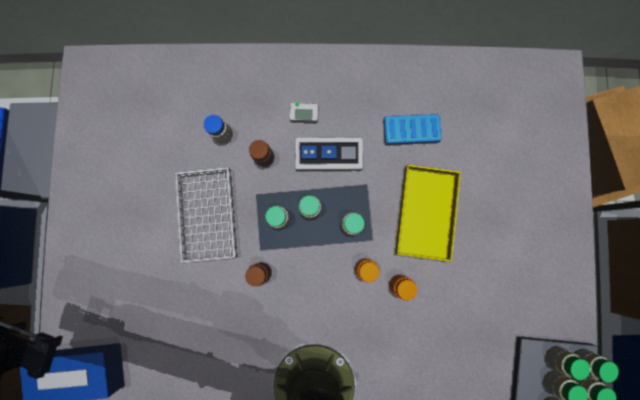

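View pics/scene0.png

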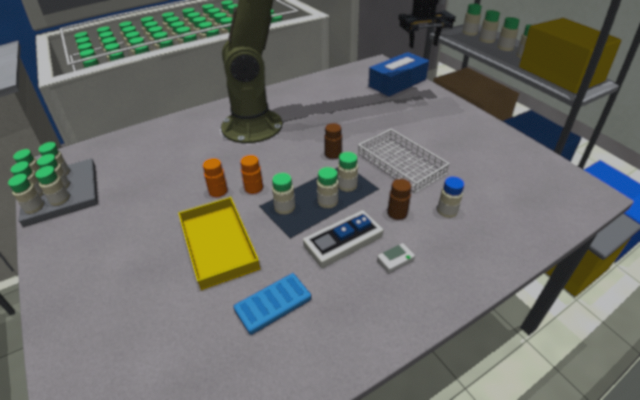

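The top view shows three green caps at about (277,217), (310,206) and (353,224), the basket at (206,215), the crate at (428,213) and the key bank at (329,153), with two dots on the left. The blue cap is at (214,125). Brown decoys are at (261,152) and (258,273), orange ones at (368,271) and (404,288). The scene view agrees. Next I'll measure these.

```bash
cat > h.py <<'E'
import cv2,numpy as np
def ray(r,uv,z,W=None):
    """pixels -> world points on plane z"""
    W=r["world_from_camera"] if W is None else W
    p=cv2.undistortPoints(np.float64(uv).reshape(-1,1,2),np.float64(r["K"]),np.array([r["k1"],0,0,0.]))[:,0]
    d=np.c_[p,np.ones(len(p))]@W[:3,:3].T
    return W[:3,3]+d*((z-W[2,3])/d[:,2])[:,None]
def blobs(img,lo,hi,amin=60):
    m=cv2.inRange(cv2.cvtColor(img,cv2.COLOR_RGB2HSV),lo,hi)
    n,l,st,c=cv2.connectedComponentsWithStats(m)
    return m,l,[(i,st[i],c[i]) for i in range(1,n) if st[i][4]>=amin]
E
python3 - <<'E'
import pickle,cv2,numpy as np
from h import *
d=pickle.load(open("v0.pkl","rb"))
C=dict(green=((65,90,60),(88,255,255)),orange=((5,150,80),(17,255,255)),brown=((0,60,20),(12,200,130)),blue=((105,150,60),(120,255,255)),yellow=((22,150,60),(32,255,255)))
for n,(lo,hi) in C.items():
  for v in("top","scene"):
    r=d[v];z={"yellow":.04}.get(n,.105)
    m,l,b=blobs(r["image"],lo,hi)
    for i,s,c in b:
        w=ray(r,c,z)[0]
        if abs(w[1])<.5 and .2<w[0]<1: print(n,v,c.round(1),s[4],w[:2].round(3))
        if n=="yellow" and v=="top" and s[4]>1000:
            cn=np.argwhere(l==i)[:,::-1].astype(np.float32)
            q=cv2.boxPoints(cv2.minAreaRect(cn)); print(ray(r,q,.04).round(3)[:,:2])
r=d["top"]
# key bank, basket: whitish
g=r["image"].astype(int)
m=((g.min(2)>150)).astype(np.uint8)
for nm,(x0,y0,x1,y1),k in(("bank",(285,130,375,178),5),("basket",(165,155,245,272),9)):
    mm=np.zeros_like(m);t=g[y0:y1,x0:x1].min(2)
    mm[y0:y1,x0:x1]=t>(150)
    p=np.argwhere(mm)[:,::-1].astype(np.float32);w=ray(r,p,.032 if nm=="bank" else .04)[:,:2]
    rc=cv2.minAreaRect(w.astype(np.float32));print(nm,len(p),rc,cv2.boxPoints(rc).round(3).tolist())
im=cv2.resize(r["image"][95:300,160:480],(800,512),interpolation=cv2.INTER_CUBIC)
cv2.imwrite("pics/crop.png",im[:,:,::-1])
E
```

```text
green top [308.8 204.7] 325 [0.49  0.019]
green top [274.8 215.8] 336 [0.46  0.105]
green top [354.2 222.9] 327 [ 0.445 -0.098]
green scene [347.6 159.5] 250 [0.468 0.097]
green scene [327.3 175.3] 290 [0.497 0.012]
green scene [281.5 181.3] 285 [ 0.454 -0.103]
orange top [258.4 149.2] 222 [0.633 0.153]
orange top [362.1 266.6] 105 [ 0.335 -0.119]
orange top [255.1 275.7] 249 [0.307 0.152]
orange top [399.  284.7] 139 [ 0.291 -0.213]
orange scene [332.7 127.8] 83 [0.307 0.151]
orange scene [251.1 173.7] 619 [ 0.381 -0.157]
orange scene [214.5 177.2] 636 [ 0.341 -0.247]
orange scene [401.1 185.1] 153 [0.634 0.152]
brown top [259.9 151.3] 407 [0.628 0.149]
brown top [257.  274.3] 434 [0.311 0.147]
brown top [394.3 283.2] 103 [ 0.295 -0.201]
brown scene [334.1 130.8] 87 [0.324 0.145]
brown scene [327.8 149.3] 65 [0.397 0.077]
brown scene [251.7 184.2] 83 [ 0.422 -0.174]
brown scene [216.9 187.4] 91 [ 0.385 -0.257]
brown scene [399.5 199.4] 188 [0.675 0.113]
blue top [213.  124.1] 280 [0.7   0.277]
blue top [309.  151.8] 134 [0.628 0.021]
blue top [328.5 151.6] 160 [ 0.629 -0.03 ]
blue s
[... 156 characters left out ...]
[ 0.478 -0.304]
[[ 0.364 -0.215]
 [ 0.611 -0.245]
 [ 0.596 -0.4  ]
 [ 0.348 -0.366]]
yellow scene [217.6 242.8] 4764 [ 0.508 -0.314]
bank 774 ((0.6431655883789062, -0.03108104318380356), (0.08842853456735611, 0.18824753165245056), 0.7851355671882629) [[0.5979999899864197, 0.06199999898672104], [0.6000000238418579, -0.12600000202655792], [0.6890000104904175, -0.125], [0.6859999895095825, 0.06400000303983688]]
basket 1176 ((0.46439728140830994, 0.3102552890777588), (0.25314822793006897, 0.1521015614271164), 6.62105655670166) [[0.33000001311302185, 0.3709999918937683], [0.34700000286102295, 0.2199999988079071], [0.5989999771118164, 0.24899999797344208], [0.5809999704360962, 0.4000000059604645]]
```

View pics/crop.png

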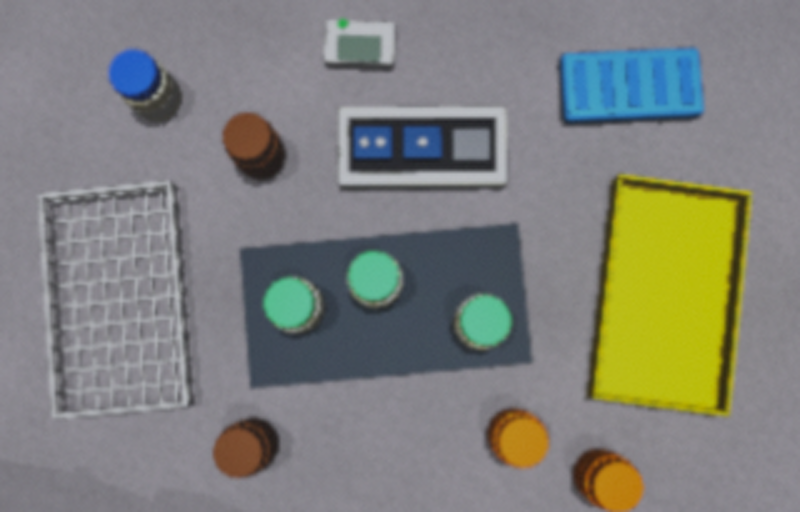

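```bash
cat >> h.py <<'E'
from scipy.spatial.transform import Rotation as Ro
def plan(*targets):
    """tool-axis shifts (units of 0.03 m) from the measured pose through world targets"""
    from bench import ctrl
    s=ctrl.get_state();R=Ro.from_rotvec(s["tool_rot"]);p=np.array(s["position"])
    print("t %.2f pos %s grip %.3f F %s tilt %.2fdeg toolx %s"%(s["time"],p.round(4),s["grip_width"],np.round(s["ft_force"],2),np.degrees(np.arccos(-R.as_matrix()[2,2])),R.as_matrix()[:,0].round(3)))
    for t in targets:
        u=R.inv().apply(np.array(t)-p)/.03;n=int(np.ceil(abs(u).max()))
        print(t,"total",u.round(2),"rows",n,"each",(u/max(n,1)).round(3));p=np.array(t)
E
python3 -c "
from h import *
plan((.460,.105,.2))"
```

```text
t 0.10 pos [0.1732 0.626  0.2436] grip 1.006 F [ 0.43 -0.51  0.38] tilt 0.10deg toolx [-0.964  0.267 -0.   ]
(0.46, 0.105, 0.2) total [-13.84 -14.19   1.48] rows 15 each [-0.923 -0.946  0.099]
```

Call:
move_arm(deltas=[{"linear":[-0.728,-0.747,0.078],"turn":[0,0,0],"claw":0},{"linear":[-0.728,-0.747,0.078],"turn":[0,0,0],"claw":0},{"linear":[-0.728,-0.747,0.078],"turn":[0,0,0],"claw":0},{"linear":[-0.728,-0.747,0.078],"turn":[0,0,0],"claw":0},{"linear":[-0.728,-0.747,0.078],"turn":[0,0,0],"claw":0},{"linear":[-0.728,-0.747,0.078],"turn":[0,0,0],"claw":0},{"linear":[-0.728,-0.747,0.078],"turn":[0,0,0],"claw":0},{"linear":[-0.728,-0.747,0.078],"turn":[0,0,0],"claw":0},{"linear":[-0.728,-0.747,0.078],"turn":[0,0,0],"claw":0},{"linear":[-0.728,-0.747,0.078],"turn":[0,0,0],"claw":0},{"linear":[-0.728,-0.747,0.078],"turn":[0,0,0],"claw":0},{"linear":[-0.728,-0.747,0.078],"turn":[0,0,0],"claw":0},{"linear":[-0.728,-0.747,0.078],"turn":[0,0,0],"claw":0},{"linear":[-0.728,-0.747,0.078],"turn":[0,0,0],"claw":0},{"linear":[-0.728,-0.747,0.078],"turn":[0,0,0],"claw":0},{"linear":[-0.728,-0.747,0.078],"turn":[0,0,0],"claw":0},{"linear":[-0.728,-0.747,0.078],"turn":[0,0,0],"claw":0},{"linear":[-0.728,-0.747,0.078],"turn":[0,0,0],"claw":0},{"linear":[-0.728,-0.747,0.078],"turn":[0,0,0],"claw":0},{"linear":[0,0,0],"turn":[0,0,0],"claw":0}], grip_force=25)

```text
time: 1.77
position: [0.4618, 0.0988, 0.1997]
tool_rot: [0.436, 3.11, -0.004]
ft_force: [-0.3, -0.1, 0.6]
grip_width: 1.0
```

```bash
python3 - <<'E'
from h import *
from bench import ctrl,cams
s=ctrl.get_state();r=cams.get_image("wrist")
cv2.imwrite("pics/w1.png",r["image"][:,:,::-1])
T=np.eye(4);T[:3,:3]=Ro.from_rotvec(s["tool_rot"]).as_matrix();T[:3,3]=s["position"]
W=T@r["tool_from_camera"]
print(W.round(3))
m,l,b=blobs(r["image"],(65,90,60),(88,255,255),300)
for i,st,c in b: 
    (e,ax,an)=cv2.minEnclosingCircle(np.argwhere(l==i)[:,::-1].astype(np.float32))[0],0,0
    print(c.round(0),st,ray(r,c,.105,W)[0].round(3),ray(r,e,.105,W)[0].round(3))
plan((.460,.105,.066))
E
```

```text
[[ 0.275  0.932  0.235  0.399]
 [ 0.961 -0.266 -0.07   0.117]
 [-0.003  0.245 -0.97   0.34 ]
 [ 0.     0.     0.     1.   ]]
[329. 197.] [ 295  162   68   69 3524] [0.458 0.106 0.105] [0.458 0.106 0.105]
[253. 234.] [233 222  38  22 495] [0.47  0.039 0.105] [0.47  0.038 0.105]
[244. 278.] [225 271  40  17 484] [0.506 0.019 0.105] [0.506 0.019 0.105]
t 1.82 pos [0.4606 0.102  0.1997] grip 1.002 F [-1.51  1.19  0.28] tilt 0.06deg toolx [-0.962  0.273  0.   ]
(0.46, 0.105, 0.066) total [0.05 0.09 4.46] rows 5 each [0.009 0.019 0.891]
```

View pics/w1.png

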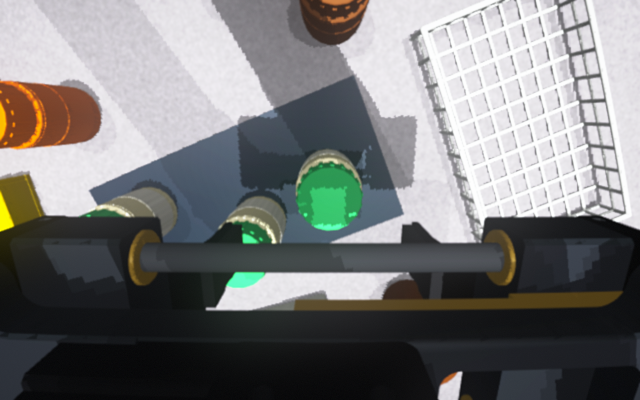

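The wrist view has bottle C's cap at (329,197), which gives (0.458, 0.106). That agrees with the top view, and the fingers straddle it clear of the next bottle at (250,220). Descending, then gripping.

Call:
move_arm(deltas=[{"linear":[0.03,0.03,0.74],"turn":[0,0,0],"claw":0},{"linear":[0,0,0.74],"turn":[0,0,0],"claw":0},{"linear":[0,0,0.74],"turn":[0,0,0],"claw":0},{"linear":[0,0,0.74],"turn":[0,0,0],"claw":0},{"linear":[0,0,0.74],"turn":[0,0,0],"claw":0},{"linear":[0,0,0.74],"turn":[0,0,0],"claw":0},{"linear":[0,0,0],"turn":[0,0,0],"claw":0},{"linear":[0,0,0],"turn":[0,0,0],"claw":0},{"linear":[0,0,0],"turn":[0,0,0],"claw":0}])

```text
time: 2.57
position: [0.4596, 0.1073, 0.0679]
tool_rot: [0.421, 3.112, 0.001]
ft_force: [0.5, 0.4, 0.8]
grip_width: 0.999
```

```bash
python3 -c "
from h import *
plan((.459,.106,.066))"
```

```text
t 2.57 pos [0.4596 0.1073 0.0679] grip 0.999 F [0.5  0.4  0.76] tilt 0.07deg toolx [-0.964  0.266 -0.001]
(0.459, 0.106, 0.066) total [ 0.01 -0.05  0.06] rows 1 each [ 0.007 -0.048  0.062]
```

Call:
move_arm(deltas=[{"linear":[0,-0.04,0.06],"turn":[0,0,0],"claw":0},{"linear":[0,0,0],"turn":[0,0,0],"claw":1},{"linear":[0,0,0],"turn":[0,0,0],"claw":1},{"linear":[0,0,0],"turn":[0,0,0],"claw":1},{"linear":[0,0,0],"turn":[0,0,0],"claw":1},{"linear":[0,0,0],"turn":[0,0,0],"claw":1},{"linear":[0,0,0],"turn":[0,0,0],"claw":1},{"linear":[0,0,0],"turn":[0,0,0],"claw":1},{"linear":[0,0,-0.4],"turn":[0,0,0],"claw":1},{"linear":[0,0,-0.6],"turn":[0,0,0],"claw":1},{"linear":[0,0,-0.7],"turn":[0,0,0],"claw":1},{"linear":[0,0,-0.7],"turn":[0,0,0],"claw":1},{"linear":[0,0,-0.7],"turn":[0,0,0],"claw":1},{"linear":[0,0,-0.4],"turn":[0,0,0],"claw":1},{"linear":[0,0,0],"turn":[0,0,0],"claw":1},{"linear":[0,0,0],"turn":[0,0,0],"claw":1},{"linear":[0,0,0],"turn":[0,0,0],"claw":1},{"linear":[0,0,0],"turn":[0,0,0],"claw":1},{"linear":[0,0,0],"turn":[0,0,0],"claw":1}], grip_force=25)

```text
time: 4.15
position: [0.4579, 0.1051, 0.1687]
tool_rot: [-0.422, -3.111, 0.002]
ft_force: [0.4, 0.0, -4.3]
grip_width: 0.666
```

```bash
python3 - <<'E'
from h import *
from bench import ctrl,cams
for i in range(3):
    cams.get_image("top");print(np.round(ctrl.get_state()["ft_force"],2),np.round(ctrl.get_state()["joint_torque"],2))
plan((.464,.310,.166),(.464,.310,.0705))
plan((.480,-.307,.166),(.480,-.307,.0715))
E
```

```text
[-1.24 -1.   -4.42] [ 0.000e+00 -2.670e+01 -2.900e-01 -3.124e+01  1.000e-02  1.000e-01
  0.000e+00]
[ 0.35  0.13 -3.77] [-0.000e+00 -2.665e+01 -3.000e-01 -3.122e+01  1.000e-02  1.000e-01
  0.000e+00]
[ 0.04 -0.12 -4.67] [-0.000e+00 -2.662e+01 -3.000e-01 -3.122e+01  1.000e-02  1.000e-01
  0.000e+00]
t 4.30 pos [0.4585 0.1054 0.1695] grip 0.672 F [ 0.04 -0.12 -4.67] tilt 0.06deg toolx [-0.964  0.267  0.001]
(0.464, 0.31, 0.166) total [1.64 6.62 0.11] rows 7 each [0.234 0.946 0.016]
(0.464, 0.31, 0.0705) total [-0.    0.    3.18] rows 4 each [-0.001  0.001  0.796]
t 4.30 pos [0.4585 0.1054 0.1695] grip 0.672 F [ 0.04 -0.12 -4.67] tilt 0.06deg toolx [-0.964  0.267  0.001]
(0.48, -0.307, 0.166) total [ -4.35 -13.06   0.12] rows 14 each [-0.311 -0.933  0.009]
(0.48, -0.307, 0.0715) total [-0.    0.    3.15] rows 4 each [-0.001  0.001  0.787]
```

The lifted weight is about 4.5 N, so C is full and goes in the basket.

Call:
move_arm(deltas=[{"linear":[-0.02,0.6,0],"turn":[0,0,0],"claw":1},{"linear":[-0.02,0.8,0],"turn":[0,0,0],"claw":1},{"linear":[-0.02,0.8,0],"turn":[0,0,0],"claw":1},{"linear":[-0.02,0.8,0],"turn":[0,0,0],"claw":1},{"linear":[-0.02,0.8,0],"turn":[0,0,0],"claw":1},{"linear":[-0.02,0.8,0],"turn":[0,0,0],"claw":1},{"linear":[-0.02,0.8,0],"turn":[0,0,0],"claw":1},{"linear":[-0.02,0.8,0],"turn":[0,0,0],"claw":1},{"linear":[-0.02,0.6,0],"turn":[0,0,0],"claw":1},{"linear":[-0.02,0.58,0],"turn":[0,0,0],"claw":1},{"linear":[0,0,0],"turn":[0,0,0],"claw":1},{"linear":[0,0,0],"turn":[0,0,0],"claw":1},{"linear":[0,0,0.5],"turn":[0,0,0],"claw":1},{"linear":[0,0,0.6],"turn":[0,0,0],"claw":1},{"linear":[0,0,0.6],"turn":[0,0,0],"claw":1},{"linear":[0,0,0.6],"turn":[0,0,0],"claw":1},{"linear":[0,0,0.4],"turn":[0,0,0],"claw":1},{"linear":[0,0,0.2],"turn":[0,0,0],"claw":1},{"linear":[0,0,0],"turn":[0,0,0],"claw":1},{"linear":[0,0,0],"turn":[0,0,0],"claw":1}])

```text
time: 5.97
position: [0.5239, 0.3171, 0.0835]
tool_rot: [0.423, 3.113, 0.0]
ft_force: [-0.3, -0.3, -4.9]
grip_width: 0.669
```

```bash
python3 -c "
from h import *
plan((.5236,.317,.0705))"
```

```text
t 5.97 pos [0.5239 0.3171 0.0835] grip 0.669 F [-0.28 -0.33 -4.9 ] tilt 0.03deg toolx [-0.964  0.267 -0.   ]
(0.5236, 0.317, 0.0705) total [ 0.01 -0.01  0.43] rows 1 each [ 0.01  -0.007  0.435]
```

Call:
move_arm(deltas=[{"linear":[0,0,0.15],"turn":[0,0,0],"claw":1},{"linear":[0,0,0.12],"turn":[0,0,0],"claw":1},{"linear":[0,0,0.08],"turn":[0,0,0],"claw":1},{"linear":[0,0,0.05],"turn":[0,0,0],"claw":1},{"linear":[0,0,0],"turn":[0,0,0],"claw":1},{"linear":[0,0,0],"turn":[0,0,0],"claw":1},{"linear":[0,0,0],"turn":[0,0,0],"claw":1}])

```text
time: 6.55
position: [0.5237, 0.3174, 0.0713]
tool_rot: [0.422, 3.113, 0.0]
ft_force: [0.2, -0.3, -4.8]
grip_width: 0.669
```

Call:
move_arm(deltas=[{"linear":[0,0,0.03],"turn":[0,0,0],"claw":1},{"linear":[0,0,0.02],"turn":[0,0,0],"claw":1},{"linear":[0,0,0],"turn":[0,0,0],"claw":1},{"linear":[0,0,0],"turn":[0,0,0],"claw":1}])

```text
time: 6.88
position: [0.5236, 0.3172, 0.0696]
tool_rot: [-0.423, -3.113, -0.0]
ft_force: [-0.5, -0.1, -4.9]
grip_width: 0.668
```

Call:
move_arm(deltas=[{"linear":[0,0,0.03],"turn":[0,0,0],"claw":1},{"linear":[0,0,0],"turn":[0,0,0],"claw":1},{"linear":[0,0,0],"turn":[0,0,0],"claw":1}])

```text
time: 7.13
position: [0.5237, 0.3173, 0.0693]
tool_rot: [0.423, 3.113, 0.001]
ft_force: [-1.7, -0.5, 1.5]
grip_width: 0.671
```

Call:
move_arm(deltas=[{"linear":[0,0,0.04],"turn":[0,0,0],"claw":1},{"linear":[0,0,0],"turn":[0,0,0],"claw":1},{"linear":[0,0,0],"turn":[0,0,0],"claw":1}])

```text
time: 7.38
position: [0.5238, 0.3173, 0.0693]
tool_rot: [-0.423, -3.113, -0.001]
ft_force: [-4.4, -3.0, 8.3]
grip_width: 0.664
```

Contact at z = 0.069. Releasing and rising.

Call:
move_arm(deltas=[{"linear":[0,0,-0.04],"turn":[0,0,0],"claw":0},{"linear":[0,0,0],"turn":[0,0,0],"claw":0},{"linear":[0,0,0],"turn":[0,0,0],"claw":0},{"linear":[0,0,0],"turn":[0,0,0],"claw":0},{"linear":[0,0,0],"turn":[0,0,0],"claw":0},{"linear":[0,0,0],"turn":[0,0,0],"claw":0},{"linear":[0,0,-0.4],"turn":[0,0,0],"claw":0},{"linear":[0,0,-0.7],"turn":[0,0,0],"claw":0},{"linear":[0,0,-0.8],"turn":[0,0,0],"claw":0},{"linear":[0,0,-0.8],"turn":[0,0,0],"claw":0},{"linear":[0,0,-0.8],"turn":[0,0,0],"claw":0},{"linear":[0,0,-0.5],"turn":[0,0,0],"claw":0},{"linear":[0,0,0],"turn":[0,0,0],"claw":0},{"linear":[0,0,0],"turn":[0,0,0],"claw":0}])

```text
time: 8.55
position: [0.5242, 0.3176, 0.1903]
tool_rot: [0.422, 3.111, 0.003]
ft_force: [0.5, 0.1, -0.5]
grip_width: 1.004
```

```bash
python3 - <<'E'
from h import *
from bench import cams
r=cams.get_image("scene");cv2.imwrite("pics/s2.png",cv2.resize(r["image"][60:310,170:490],(640,500),interpolation=cv2.INTER_CUBIC)[:,:,::-1])
plan((.490,.019,.19))
E
```

```text
t 8.60 pos [0.5235 0.3172 0.1888] grip 1.003 F [-0.55 -0.94 -0.3 ] tilt 0.02deg toolx [-0.964  0.267 -0.   ]
(0.49, 0.019, 0.19) total [-1.57 -9.88 -0.04] rows 10 each [-0.157 -0.988 -0.004]
```

View pics/s2.png

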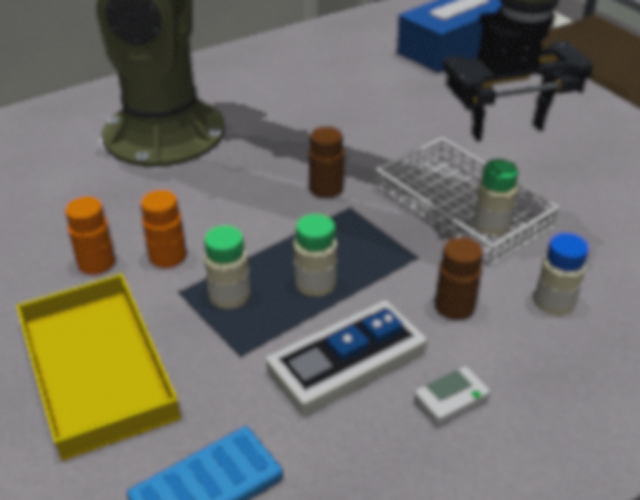

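The scene crop shows C standing upright in the basket at (495,200), clear of the walls. Next is B.

Call:
move_arm(deltas=[{"linear":[-0.112,-0.706,0],"turn":[0,0,0],"claw":0},{"linear":[-0.112,-0.706,0],"turn":[0,0,0],"claw":0},{"linear":[-0.112,-0.706,0],"turn":[0,0,0],"claw":0},{"linear":[-0.112,-0.706,0],"turn":[0,0,0],"claw":0},{"linear":[-0.112,-0.706,0],"turn":[0,0,0],"claw":0},{"linear":[-0.112,-0.706,0],"turn":[0,0,0],"claw":0},{"linear":[-0.112,-0.706,0],"turn":[0,0,0],"claw":0},{"linear":[-0.112,-0.706,0],"turn":[0,0,0],"claw":0},{"linear":[-0.112,-0.706,0],"turn":[0,0,0],"claw":0},{"linear":[-0.112,-0.706,0],"turn":[0,0,0],"claw":0},{"linear":[-0.112,-0.706,0],"turn":[0,0,0],"claw":0},{"linear":[-0.112,-0.706,0],"turn":[0,0,0],"claw":0},{"linear":[-0.112,-0.706,0],"turn":[0,0,0],"claw":0},{"linear":[-0.112,-0.706,0],"turn":[0,0,0],"claw":0},{"linear":[0,0,0],"turn":[0,0,0],"claw":0},{"linear":[0,0,0],"turn":[0,0,0],"claw":0}])

```text
time: 9.93
position: [0.489, 0.0177, 0.1876]
tool_rot: [-0.427, -3.111, 0.001]
ft_force: [-0.5, 0.5, 1.3]
grip_width: 1.001
```

```bash
python3 - <<'E'
from h import *
from bench import ctrl,cams
s=ctrl.get_state();r=cams.get_image("wrist")
T=np.eye(4);T[:3,:3]=Ro.from_rotvec(s["tool_rot"]).as_matrix();T[:3,3]=s["position"]
W=T@r["tool_from_camera"]
for i,st,c in blobs(r["image"],(65,90,60),(88,255,255),300)[2]: print(c.round(0),st,ray(r,c,.105,W)[0].round(3))
plan((.489,.020,.066))
E
```

```text
[161. 191.] [ 123  155   79   75 4552] [ 0.444 -0.093  0.105]
[322. 205.] [ 287  169   71   71 3812] [0.486 0.019 0.105]
t 9.98 pos [0.4892 0.0191 0.1877] grip 0.999 F [-0.19  0.21 -0.07] tilt 0.10deg toolx [-0.964  0.267  0.002]
(0.489, 0.02, 0.066) total [0.01 0.03 4.06] rows 5 each [0.002 0.006 0.812]
```

Call:
move_arm(deltas=[{"linear":[0.02,0,0.68],"turn":[0,0,0],"claw":0},{"linear":[0,0,0.68],"turn":[0,0,0],"claw":0},{"linear":[0,0,0.68],"turn":[0,0,0],"claw":0},{"linear":[0,0,0.68],"turn":[0,0,0],"claw":0},{"linear":[0,0,0.68],"turn":[0,0,0],"claw":0},{"linear":[0,0,0.66],"turn":[0,0,0],"claw":0},{"linear":[0,0,0],"turn":[0,0,0],"claw":0},{"linear":[0,0,0],"turn":[0,0,0],"claw":0},{"linear":[0,0,0],"turn":[0,0,0],"claw":1},{"linear":[0,0,0],"turn":[0,0,0],"claw":1},{"linear":[0,0,0],"turn":[0,0,0],"claw":1},{"linear":[0,0,0],"turn":[0,0,0],"claw":1},{"linear":[0,0,0],"turn":[0,0,0],"claw":1},{"linear":[0,0,0],"turn":[0,0,0],"claw":1},{"linear":[0,0,0],"turn":[0,0,0],"claw":1}])

```text
time: 11.23
position: [0.4897, 0.019, 0.0675]
tool_rot: [0.423, 3.112, 0.001]
ft_force: [-0.4, -0.4, 4.1]
grip_width: 0.656
```

Call:
move_arm(deltas=[{"linear":[0,0,-0.4],"turn":[0,0,0],"claw":1},{"linear":[0,0,-0.6],"turn":[0,0,0],"claw":1},{"linear":[0,0,-0.7],"turn":[0,0,0],"claw":1},{"linear":[0,0,-0.7],"turn":[0,0,0],"claw":1},{"linear":[0,0,-0.7],"turn":[0,0,0],"claw":1},{"linear":[0,0,-0.4],"turn":[0,0,0],"claw":1},{"linear":[0,0,0],"turn":[0,0,0],"claw":1},{"linear":[0,0,0],"turn":[0,0,0],"claw":1},{"linear":[0,0,0],"turn":[0,0,0],"claw":1},{"linear":[0,0,0],"turn":[0,0,0],"claw":1}])

```text
time: 12.07
position: [0.4883, 0.019, 0.1705]
tool_rot: [-0.422, -3.111, 0.001]
ft_force: [-0.4, 0.0, -0.7]
grip_width: 0.66
```

```bash
python3 - <<'E'
from h import *
from bench import ctrl,cams
for i in range(3):
    cams.get_image("top");print(np.round(ctrl.get_state()["ft_force"],2))
c=np.array([.464,.310]);e=np.array([.993,.115])
k=np.array([.480,-.307]);f=np.array([.993,-.12])
plan((*(c-.06*e),.168)); plan((*(k+.06*f),.168))
E
```

```text
[-0.81 -0.17 -1.02]
[ 0.18  0.16 -0.53]
[-0.86  0.61 -1.19]
t 12.22 pos [0.4888 0.019  0.171 ] grip 0.662 F [-0.86  0.61 -1.19] tilt 0.10deg toolx [-0.964  0.267  0.001]
(np.float64(0.40442), np.float64(0.3031), 0.168) total [5.23 8.38 0.1 ] rows 9 each [0.582 0.931 0.011]
t 12.22 pos [0.4888 0.019  0.171 ] grip 0.662 F [-0.86  0.61 -1.19] tilt 0.10deg toolx [-0.964  0.267  0.001]
(np.float64(0.53958), np.float64(-0.3142), 0.168) total [ -4.59 -10.25   0.1 ] rows 11 each [-0.418 -0.932  0.009]
```

B is light (about 1 N), so it is empty and goes in the crate. I'll rise a little more to clear bottle A.

Call:
move_arm(deltas=[{"linear":[0,0,-0.8],"turn":[0,0,0],"claw":1},{"linear":[0,0,-0.8],"turn":[0,0,0],"claw":1},{"linear":[-0.306,-0.68,0],"turn":[0,0,0],"claw":1},{"linear":[-0.306,-0.68,0],"turn":[0,0,0],"claw":1},{"linear":[-0.306,-0.68,0],"turn":[0,0,0],"claw":1},{"linear":[-0.306,-0.68,0],"turn":[0,0,0],"claw":1},{"linear":[-0.306,-0.68,0],"turn":[0,0,0],"claw":1},{"linear":[-0.306,-0.68,0],"turn":[0,0,0],"claw":1},{"linear":[-0.306,-0.68,0],"turn":[0,0,0],"claw":1},{"linear":[-0.306,-0.68,0],"turn":[0,0,0],"claw":1},{"linear":[-0.306,-0.68,0],"turn":[0,0,0],"claw":1},{"linear":[-0.306,-0.68,0],"turn":[0,0,0],"claw":1},{"linear":[-0.306,-0.68,0],"turn":[0,0,0],"claw":1},{"linear":[-0.306,-0.68,0],"turn":[0,0,0],"claw":1},{"linear":[-0.306,-0.68,0],"turn":[0,0,0],"claw":1},{"linear":[-0.306,-0.68,0],"turn":[0,0,0],"claw":1},{"linear":[-0.306,-0.68,0],"turn":[0,0,0],"claw":1},{"linear":[0,0,0],"turn":[0,0,0],"claw":1},{"linear":[0,0,0],"turn":[0,0,0],"claw":1}])

```text
time: 13.8
position: [0.5397, -0.3139, 0.2191]
tool_rot: [-0.427, -3.111, 0.001]
ft_force: [-0.5, 1.1, -0.1]
grip_width: 0.66
```

Call:
move_arm(deltas=[{"linear":[0,0,0.5],"turn":[0,0,0],"claw":1},{"linear":[0,0,0.7],"turn":[0,0,0],"claw":1},{"linear":[0,0,0.7],"turn":[0,0,0],"claw":1},{"linear":[0,0,0.7],"turn":[0,0,0],"claw":1},{"linear":[0,0,0.7],"turn":[0,0,0],"claw":1},{"linear":[0,0,0.6],"turn":[0,0,0],"claw":1},{"linear":[0,0,0.4],"turn":[0,0,0],"claw":1},{"linear":[0,0,0.2],"turn":[0,0,0],"claw":1},{"linear":[0,0,0],"turn":[0,0,0],"claw":1},{"linear":[0,0,0],"turn":[0,0,0],"claw":1},{"linear":[0,0,0],"turn":[0,0,0],"claw":1}])

```text
time: 14.72
position: [0.5413, -0.3129, 0.0862]
tool_rot: [0.422, 3.111, -0.001]
ft_force: [-0.5, 0.4, -1.4]
grip_width: 0.661
```

Call:
move_arm(deltas=[{"linear":[0,0,0.2],"turn":[0,0,0],"claw":1},{"linear":[0,0,0.13],"turn":[0,0,0],"claw":1},{"linear":[0,0,0.08],"turn":[0,0,0],"claw":1},{"linear":[0,0,0],"turn":[0,0,0],"claw":1},{"linear":[0,0,0],"turn":[0,0,0],"claw":1},{"linear":[0,0,0.03],"turn":[0,0,0],"claw":1},{"linear":[0,0,0],"turn":[0,0,0],"claw":1},{"linear":[0,0,0],"turn":[0,0,0],"claw":1}])

```text
time: 15.38
position: [0.5405, -0.3126, 0.0725]
tool_rot: [0.423, 3.113, 0.001]
ft_force: [-2.8, 0.8, 5.1]
grip_width: 0.665
```

Call:
move_arm(deltas=[{"linear":[0,0,0.03],"turn":[0,0,0],"claw":1},{"linear":[0,0,0],"turn":[0,0,0],"claw":1},{"linear":[0,0,0],"turn":[0,0,0],"claw":1}])

```text
time: 15.63
position: [0.5406, -0.3127, 0.0725]
tool_rot: [0.423, 3.113, 0.002]
ft_force: [-2.9, 2.4, 10.2]
grip_width: 0.656
```

Contact at 0.0725. Releasing and rising.

Call:
move_arm(deltas=[{"linear":[0,0,-0.05],"turn":[0,0,0],"claw":0},{"linear":[0,0,0],"turn":[0,0,0],"claw":0},{"linear":[0,0,0],"turn":[0,0,0],"claw":0},{"linear":[0,0,0],"turn":[0,0,0],"claw":0},{"linear":[0,0,0],"turn":[0,0,0],"claw":0},{"linear":[0,0,0],"turn":[0,0,0],"claw":0},{"linear":[0,0,-0.4],"turn":[0,0,0],"claw":0},{"linear":[0,0,-0.7],"turn":[0,0,0],"claw":0},{"linear":[0,0,-0.8],"turn":[0,0,0],"claw":0},{"linear":[0,0,-0.8],"turn":[0,0,0],"claw":0},{"linear":[0,0,-0.8],"turn":[0,0,0],"claw":0},{"linear":[0,0,-0.4],"turn":[0,0,0],"claw":0},{"linear":[0,0,0],"turn":[0,0,0],"claw":0},{"linear":[0,0,0],"turn":[0,0,0],"claw":0}])

```text
time: 16.8
position: [0.5406, -0.3125, 0.1895]
tool_rot: [0.422, 3.112, 0.0]
ft_force: [0.5, 0.4, -0.5]
grip_width: 1.002
```

```bash
python3 -c "
from h import *
plan((.445,-.096,.19))"
```

```text
t 16.80 pos [ 0.5406 -0.3125  0.1895] grip 1.002 F [ 0.46  0.44 -0.55] tilt 0.06deg toolx [-0.964  0.266 -0.001]
(0.445, -0.096, 0.19) total [ 5.    6.11 -0.02] rows 7 each [ 0.714  0.873 -0.003]
```

Call:
move_arm(deltas=[{"linear":[0.5,0.611,0],"turn":[0,0,0],"claw":0},{"linear":[0.5,0.611,0],"turn":[0,0,0],"claw":0},{"linear":[0.5,0.611,0],"turn":[0,0,0],"claw":0},{"linear":[0.5,0.611,0],"turn":[0,0,0],"claw":0},{"linear":[0.5,0.611,0],"turn":[0,0,0],"claw":0},{"linear":[0.5,0.611,0],"turn":[0,0,0],"claw":0},{"linear":[0.5,0.611,0],"turn":[0,0,0],"claw":0},{"linear":[0.5,0.611,0],"turn":[0,0,0],"claw":0},{"linear":[0.5,0.611,0],"turn":[0,0,0],"claw":0},{"linear":[0.5,0.611,0],"turn":[0,0,0],"claw":0},{"linear":[0,0,0],"turn":[0,0,0],"claw":0},{"linear":[0,0,0],"turn":[0,0,0],"claw":0},{"linear":[0,0,0],"turn":[0,0,0],"claw":0}])

```text
time: 17.88
position: [0.4444, -0.0964, 0.1884]
tool_rot: [-0.422, -3.112, 0.001]
ft_force: [0.4, 0.0, 0.1]
grip_width: 1.0
```

```bash
python3 - <<'E'
from h import *
from bench import ctrl,cams
s=ctrl.get_state();r=cams.get_image("wrist")
T=np.eye(4);T[:3,:3]=Ro.from_rotvec(s["tool_rot"]).as_matrix();T[:3,3]=s["position"]
W=T@r["tool_from_camera"]
for i,st,c in blobs(r["image"],(65,90,60),(88,255,255),300)[2]: print(c.round(0),st,ray(r,c,.105,W)[0].round(3))
plan((.444,-.097,.066))
r=cams.get_image("scene");cv2.imwrite("pics/s3.png",cv2.resize(r["image"][60:310,170:490],(640,500),interpolation=cv2.INTER_CUBIC)[:,:,::-1])
E
```

```text
[321. 206.] [ 286  170   71   73 3854] [ 0.443 -0.097  0.105]
t 17.93 pos [ 0.4446 -0.0968  0.1887] grip 1.000 F [ 0.67 -0.07  0.75] tilt 0.07deg toolx [-0.964  0.268  0.001]
(0.444, -0.097, 0.066) total [ 0.01 -0.01  4.09] rows 5 each [ 0.003 -0.001  0.818]
```

View pics/s3.png

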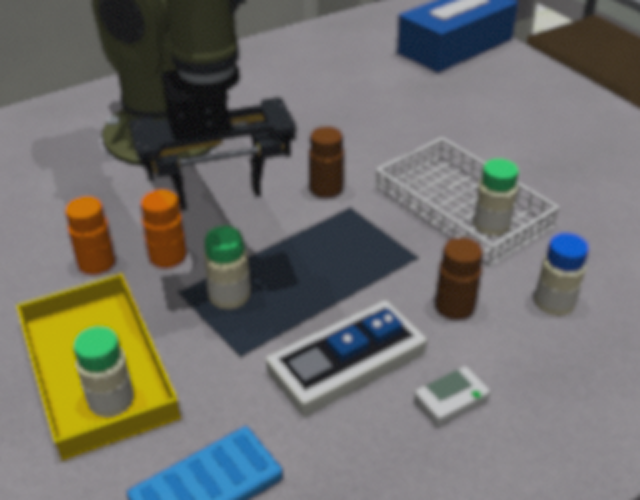

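The crop shows B upright in the crate at (105,370) and C upright in the basket at (495,200). The gripper is over A, and orange decoys are clear of the fingers. Taking A.

Call:
move_arm(deltas=[{"linear":[0,0,0.68],"turn":[0,0,0],"claw":0},{"linear":[0,0,0.68],"turn":[0,0,0],"claw":0},{"linear":[0,0,0.68],"turn":[0,0,0],"claw":0},{"linear":[0,0,0.68],"turn":[0,0,0],"claw":0},{"linear":[0,0,0.68],"turn":[0,0,0],"claw":0},{"linear":[0,0,0.68],"turn":[0,0,0],"claw":0},{"linear":[0,0,0],"turn":[0,0,0],"claw":0},{"linear":[0,0,0],"turn":[0,0,0],"claw":0},{"linear":[0,0,0],"turn":[0,0,0],"claw":1},{"linear":[0,0,0],"turn":[0,0,0],"claw":1},{"linear":[0,0,0],"turn":[0,0,0],"claw":1},{"linear":[0,0,0],"turn":[0,0,0],"claw":1},{"linear":[0,0,0],"turn":[0,0,0],"claw":1},{"linear":[0,0,0],"turn":[0,0,0],"claw":1},{"linear":[0,0,0],"turn":[0,0,0],"claw":1}])

```text
time: 19.23
position: [0.445, -0.0967, 0.0675]
tool_rot: [0.423, 3.112, -0.001]
ft_force: [-1.6, -2.4, 5.5]
grip_width: 0.665
```

Call:
move_arm(deltas=[{"linear":[0,0,-0.4],"turn":[0,0,0],"claw":1},{"linear":[0,0,-0.6],"turn":[0,0,0],"claw":1},{"linear":[0,0,-0.7],"turn":[0,0,0],"claw":1},{"linear":[0,0,-0.7],"turn":[0,0,0],"claw":1},{"linear":[0,0,-0.7],"turn":[0,0,0],"claw":1},{"linear":[0,0,-0.7],"turn":[0,0,0],"claw":1},{"linear":[0,0,-0.7],"turn":[0,0,0],"claw":1},{"linear":[0,0,-0.4],"turn":[0,0,0],"claw":1},{"linear":[0,0,0],"turn":[0,0,0],"claw":1},{"linear":[0,0,0],"turn":[0,0,0],"claw":1},{"linear":[0,0,0],"turn":[0,0,0],"claw":1},{"linear":[0,0,0],"turn":[0,0,0],"claw":1}])

```text
time: 20.23
position: [0.4436, -0.0957, 0.2122]
tool_rot: [-0.422, -3.11, 0.001]
ft_force: [0.3, -1.1, -4.5]
grip_width: 0.664
```

```bash
python3 - <<'E'
from h import *
from bench import ctrl,cams
for i in range(3):
    cams.get_image("top");print(np.round(ctrl.get_state()["ft_force"],2))
c=np.array([.464,.310]);e=np.array([.993,.115])
k=np.array([.480,-.307]);f=np.array([.993,-.12])
plan((*(c-.05*e),.215)); plan((*(k-.05*f),.215))
E
```

```text
[ 0.1  -0.31 -4.69]
[-0.34 -1.07 -5.11]
[-0.07  0.52 -4.27]
t 20.38 pos [ 0.4442 -0.0958  0.2129] grip 0.663 F [-0.07  0.52 -4.27] tilt 0.10deg toolx [-0.964  0.267  0.002]
(np.float64(0.41435), np.float64(0.30425), 0.215) total [ 4.51 12.59 -0.07] rows 13 each [ 0.347  0.968 -0.005]
t 20.38 pos [ 0.4442 -0.0958  0.2129] grip 0.663 F [-0.07  0.52 -4.27] tilt 0.10deg toolx [-0.964  0.267  0.002]
(np.float64(0.43035), np.float64(-0.301), 0.215) total [-1.38 -6.72 -0.07] rows 7 each [-0.197 -0.959 -0.01 ]
```

A is full too (about 4.7 N), so it goes in the basket and there are two full bottles.

Call:
move_arm(deltas=[{"linear":[0.25,0.7,0],"turn":[0,0,0],"claw":1},{"linear":[0.25,0.7,0],"turn":[0,0,0],"claw":1},{"linear":[0.25,0.7,0],"turn":[0,0,0],"claw":1},{"linear":[0.25,0.7,0],"turn":[0,0,0],"claw":1},{"linear":[0.25,0.7,0],"turn":[0,0,0],"claw":1},{"linear":[0.25,0.7,0],"turn":[0,0,0],"claw":1},{"linear":[0.25,0.7,0],"turn":[0,0,0],"claw":1},{"linear":[0.25,0.7,0],"turn":[0,0,0],"claw":1},{"linear":[0.25,0.7,0],"turn":[0,0,0],"claw":1},{"linear":[0.25,0.7,0],"turn":[0,0,0],"claw":1},{"linear":[0.25,0.7,0],"turn":[0,0,0],"claw":1},{"linear":[0.25,0.7,0],"turn":[0,0,0],"claw":1},{"linear":[0.25,0.7,0],"turn":[0,0,0],"claw":1},{"linear":[0.25,0.7,0],"turn":[0,0,0],"claw":1},{"linear":[0.25,0.7,0],"turn":[0,0,0],"claw":1},{"linear":[0.25,0.7,0],"turn":[0,0,0],"claw":1},{"linear":[0.25,0.7,0],"turn":[0,0,0],"claw":1},{"linear":[0.25,0.69,0],"turn":[0,0,0],"claw":1},{"linear":[0,0,0],"turn":[0,0,0],"claw":1},{"linear":[0,0,0],"turn":[0,0,0],"claw":1}])

```text
time: 22.05
position: [0.4145, 0.3054, 0.213]
tool_rot: [-0.417, -3.113, 0.002]
ft_force: [1.1, -0.1, -3.7]
grip_width: 0.664
```

Call:
move_arm(deltas=[{"linear":[0,0,0],"turn":[0,0,0],"claw":1},{"linear":[0,0,0.5],"turn":[0,0,0],"claw":1},{"linear":[0,0,0.7],"turn":[0,0,0],"claw":1},{"linear":[0,0,0.7],"turn":[0,0,0],"claw":1},{"linear":[0,0,0.7],"turn":[0,0,0],"claw":1},{"linear":[0,0,0.7],"turn":[0,0,0],"claw":1},{"linear":[0,0,0.5],"turn":[0,0,0],"claw":1},{"linear":[0,0,0.3],"turn":[0,0,0],"claw":1},{"linear":[0,0,0.2],"turn":[0,0,0],"claw":1},{"linear":[0,0,0],"turn":[0,0,0],"claw":1},{"linear":[0,0,0],"turn":[0,0,0],"claw":1},{"linear":[0,0,0],"turn":[0,0,0],"claw":1}])

```text
time: 23.05
position: [0.4161, 0.3046, 0.0861]
tool_rot: [0.423, 3.112, 0.003]
ft_force: [0.3, -0.2, -4.4]
grip_width: 0.66
```

Call:
move_arm(deltas=[{"linear":[0,0,0.2],"turn":[0,0,0],"claw":1},{"linear":[0,0,0.15],"turn":[0,0,0],"claw":1},{"linear":[0,0,0.08],"turn":[0,0,0],"claw":1},{"linear":[0,0,0.03],"turn":[0,0,0],"claw":1},{"linear":[0,0,0],"turn":[0,0,0],"claw":1},{"linear":[0,0,0],"turn":[0,0,0],"claw":1},{"linear":[0,0,0],"turn":[0,0,0],"claw":1}])

```text
time: 23.63
position: [0.4151, 0.3041, 0.0715]
tool_rot: [-0.422, -3.113, 0.0]
ft_force: [-3.9, -1.8, 4.0]
grip_width: 0.662
```

Call:
move_arm(deltas=[{"linear":[0,0,0.03],"turn":[0,0,0],"claw":1},{"linear":[0,0,0],"turn":[0,0,0],"claw":1},{"linear":[0,0,0],"turn":[0,0,0],"claw":1}])

```text
time: 23.88
position: [0.4151, 0.3041, 0.0715]
tool_rot: [-0.422, -3.112, 0.0]
ft_force: [-5.4, -4.0, 10.5]
grip_width: 0.664
```

Contact at 0.0715. Releasing and rising.

Call:
move_arm(deltas=[{"linear":[0,0,-0.05],"turn":[0,0,0],"claw":0},{"linear":[0,0,0],"turn":[0,0,0],"claw":0},{"linear":[0,0,0],"turn":[0,0,0],"claw":0},{"linear":[0,0,0],"turn":[0,0,0],"claw":0},{"linear":[0,0,0],"turn":[0,0,0],"claw":0},{"linear":[0,0,0],"turn":[0,0,0],"claw":0},{"linear":[0,0,-0.4],"turn":[0,0,0],"claw":0},{"linear":[0,0,-0.7],"turn":[0,0,0],"claw":0},{"linear":[0,0,-0.8],"turn":[0,0,0],"claw":0},{"linear":[0,0,-0.8],"turn":[0,0,0],"claw":0},{"linear":[0,0,-0.8],"turn":[0,0,0],"claw":0},{"linear":[0,0,-0.4],"turn":[0,0,0],"claw":0},{"linear":[0,0,0],"turn":[0,0,0],"claw":0},{"linear":[0,0,0],"turn":[0,0,0],"claw":0}])

```text
time: 25.05
position: [0.4155, 0.3042, 0.189]
tool_rot: [0.422, 3.112, 0.002]
ft_force: [-1.0, -0.4, 0.8]
grip_width: 1.001
```

```bash
python3 - <<'E'
from h import *
from bench import ctrl,cams
r=cams.get_image("scene");cv2.imwrite("pics/s4.png",cv2.resize(r["image"][60:310,170:490],(640,500),interpolation=cv2.INTER_CUBIC)[:,:,::-1])
r=cams.get_image("top")
for i,st,c in blobs(r["image"],(105,150,60),(120,255,255),60)[2]: print(c.round(1),st,ray(r,c,.048)[0].round(4))
plan((.642,.024,.19),(.642,.024,.08))
E
```

```text
[  1.7 125.4] [  0 108   6  46 169] [0.7133 0.9307 0.048 ]
[213.  124.1] [204 115  19  19 280] [0.7168 0.2938 0.048 ]
[309.1 151.8] [302 146  15  13 130] [0.6406 0.0225 0.048 ]
[328.7 151.6] [321 146  16  12 155] [ 0.642  -0.0315  0.048 ]
[ 65.1 376.3] [  19  351   90   49 2933] [0.0126 0.6792 0.048 ]
t 25.15 pos [0.4145 0.3035 0.1872] grip 0.998 F [ 0.22  0.27 -0.48] tilt 0.14deg toolx [-0.964  0.266  0.001]
(0.642, 0.024, 0.19) total [-9.79 -6.96 -0.09] rows 10 each [-0.979 -0.696 -0.009]
(0.642, 0.024, 0.08) total [-0.    0.01  3.67] rows 4 each [-0.001  0.002  0.917]
```

View pics/s4.png

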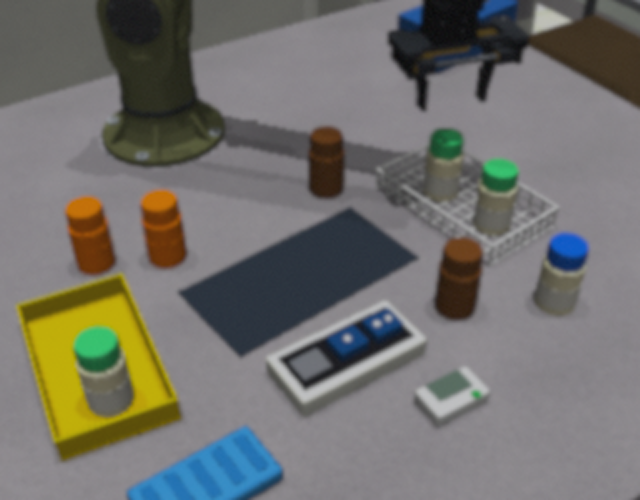

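All three bottles stand upright: A and C in the basket at (445,165) and (497,200), B in the crate at (105,370). The two-dot key is at about (0.641, 0.023). A brown bottle stands close to it, so I'll turn the gripper before lowering and press with closed fingers.

Call:
move_arm(deltas=[{"linear":[-0.7,-0.497,0],"turn":[0,0,0],"claw":0},{"linear":[-0.7,-0.497,0],"turn":[0,0,0],"claw":1},{"linear":[-0.7,-0.497,0],"turn":[0,0,0],"claw":1},{"linear":[-0.7,-0.497,0],"turn":[0,0,0],"claw":1},{"linear":[-0.7,-0.497,0],"turn":[0,0,0],"claw":1},{"linear":[-0.7,-0.497,0],"turn":[0,0,0],"claw":1},{"linear":[-0.7,-0.497,0],"turn":[0,0,0],"claw":1},{"linear":[-0.7,-0.497,0],"turn":[0,0,0],"claw":1},{"linear":[-0.7,-0.497,0],"turn":[0,0,0],"claw":1},{"linear":[-0.7,-0.497,0],"turn":[0,0,0],"claw":1},{"linear":[-0.7,-0.497,0],"turn":[0,0,0],"claw":1},{"linear":[-0.7,-0.497,0],"turn":[0,0,0],"claw":1},{"linear":[-0.7,-0.497,0],"turn":[0,0,0],"claw":1},{"linear":[-0.7,-0.497,0],"turn":[0,0,0],"claw":1},{"linear":[0,0,0],"turn":[0,0,0],"claw":1}])

```text
time: 26.4
position: [0.6442, 0.0179, 0.1864]
tool_rot: [-0.433, -3.111, 0.009]
ft_force: [0.2, -1.1, -0.1]
grip_width: 0.043
```

```bash
python3 -c "
from h import *
from bench import ctrl
print(np.round(ctrl.get_state()['joint_positions'],2));plan((.641,.023,.19))"
```

```text
[-0.43  0.36  0.46  1.56 -0.16  1.26  1.34]
t 26.40 pos [0.6442 0.0179 0.1864] grip 0.043 F [ 0.24 -1.12 -0.08] tilt 0.32deg toolx [-0.962  0.273 -0.   ]
(0.641, 0.023, 0.19) total [ 0.15  0.13 -0.12] rows 1 each [ 0.15   0.134 -0.119]
```

Call:
move_arm(deltas=[{"linear":[0,0,0],"turn":[0,0,1],"claw":1},{"linear":[0,0,0],"turn":[0,0,1],"claw":1},{"linear":[0,0,0],"turn":[0,0,0],"claw":1}])

```text
time: 26.65
position: [0.642, 0.0248, 0.1866]
tool_rot: [-0.641, -3.072, 0.002]
ft_force: [-0.2, 0.4, -0.2]
grip_width: 0.002
```

```bash
python3 -c "
from h import *
from bench import ctrl
print(np.round(ctrl.get_state()['joint_positions'],2));plan((.641,.023,.19))"
```

```text
[-0.46  0.36  0.48  1.56 -0.17  1.27  1.21]
t 26.65 pos [0.642  0.0248 0.1866] grip 0.002 F [-0.24  0.37 -0.18] tilt 0.20deg toolx [-0.917  0.4    0.003]
(0.641, 0.023, 0.19) total [ 0.01 -0.07 -0.11] rows 1 each [ 0.007 -0.068 -0.113]
```

Call:
move_arm(deltas=[{"linear":[0,0,0],"turn":[0,0,1],"claw":1},{"linear":[0,0,0],"turn":[0,0,1],"claw":1},{"linear":[0,0,0],"turn":[0,0,1],"claw":1},{"linear":[0,0,0],"turn":[0,0,1],"claw":1},{"linear":[0,0,0],"turn":[0,0,1],"claw":1},{"linear":[0,0,0],"turn":[0,0,1],"claw":1},{"linear":[0,0,0],"turn":[0,0,1],"claw":1},{"linear":[0,0,0],"turn":[0,0,1],"claw":1},{"linear":[0,0,0],"turn":[0,0,1],"claw":1},{"linear":[0,0,0],"turn":[0,0,1],"claw":1},{"linear":[0,0,0],"turn":[0,0,1],"claw":1},{"linear":[0,0,0],"turn":[0,0,1],"claw":1},{"linear":[0,0,0],"turn":[0,0,1],"claw":1},{"linear":[0,0,0],"turn":[0,0,0],"claw":1},{"linear":[0,0,0],"turn":[0,0,0],"claw":1}])

```text
time: 27.9
position: [0.6424, 0.025, 0.1878]
tool_rot: [-1.917, -2.487, 0.002]
ft_force: [0.1, 0.2, -0.5]
grip_width: 0.008
```

```bash
python3 -c "
from h import *
plan((.642,.023,.08),(.642,.023,.058))"
```

```text
t 27.90 pos [0.6424 0.025  0.1878] grip 0.008 F [ 0.13  0.21 -0.51] tilt 0.09deg toolx [-0.255  0.967  0.   ]
(0.642, 0.023, 0.08) total [-0.06 -0.03  3.59] rows 4 each [-0.016 -0.006  0.898]
(0.642, 0.023, 0.058) total [-0.    0.    0.73] rows 1 each [-0.     0.001  0.733]
```

Call:
move_arm(deltas=[{"linear":[-0.03,-0.02,0.7],"turn":[0,0,0],"claw":1},{"linear":[-0.03,0,0.7],"turn":[0,0,0],"claw":1},{"linear":[0,0,0.7],"turn":[0,0,0],"claw":1},{"linear":[0,0,0.7],"turn":[0,0,0],"claw":1},{"linear":[0,0,0.5],"turn":[0,0,0],"claw":1},{"linear":[0,0,0.3],"turn":[0,0,0],"claw":1},{"linear":[0,0,0],"turn":[0,0,0],"claw":1},{"linear":[0,0,0],"turn":[0,0,0],"claw":1},{"linear":[0,0,0.15],"turn":[0,0,0],"claw":1},{"linear":[0,0,0.15],"turn":[0,0,0],"claw":1},{"linear":[0,0,0.15],"turn":[0,0,0],"claw":1},{"linear":[0,0,0.1],"turn":[0,0,0],"claw":1},{"linear":[0,0,0],"turn":[0,0,0],"claw":1},{"linear":[0,0,0],"turn":[0,0,0],"claw":1}])

```text
time: 29.07
position: [0.6432, 0.0227, 0.0644]
tool_rot: [1.922, 2.484, 0.001]
ft_force: [0.7, 0.1, 1.7]
grip_width: 0.0
```

Tips are at about 0.042 and pressing the key. Continuing in small steps.

Call:
move_arm(deltas=[{"linear":[0,0,0.08],"turn":[0,0,0],"claw":1},{"linear":[0,0,0.08],"turn":[0,0,0],"claw":1},{"linear":[0,0,0.05],"turn":[0,0,0],"claw":1},{"linear":[0,0,0],"turn":[0,0,0],"claw":1},{"linear":[0,0,0],"turn":[0,0,0],"claw":1},{"linear":[0,0,0],"turn":[0,0,0],"claw":1}])

```text
time: 29.57
position: [0.6432, 0.0227, 0.0585]
tool_rot: [1.922, 2.484, 0.001]
ft_force: [-0.5, -0.7, 6.8]
grip_width: 0.008
```

Call:
move_arm(deltas=[{"linear":[0,0,0.04],"turn":[0,0,0],"claw":1},{"linear":[0,0,0],"turn":[0,0,0],"claw":1},{"linear":[0,0,0],"turn":[0,0,0],"claw":1}])

```text
time: 29.82
position: [0.6433, 0.0227, 0.0584]
tool_rot: [-1.922, -2.485, -0.002]
ft_force: [-3.5, 0.2, 12.1]
grip_width: 0.009
```

It bottomed at 0.0584 (tips at 0.0364) with 12 N. Lifting off and checking.

Call:
move_arm(deltas=[{"linear":[0,0,-0.2],"turn":[0,0,0],"claw":1},{"linear":[0,0,-0.5],"turn":[0,0,0],"claw":1},{"linear":[0,0,-0.8],"turn":[0,0,0],"claw":1},{"linear":[0,0,-0.8],"turn":[0,0,0],"claw":1},{"linear":[0,0,-0.8],"turn":[0,0,0],"claw":1},{"linear":[0,0,-0.8],"turn":[0,0,0],"claw":1},{"linear":[0,0,-0.8],"turn":[0,0,0],"claw":1},{"linear":[0.5,-0.5,-0.5],"turn":[0,0,0],"claw":1},{"linear":[0.6,-0.6,0],"turn":[0,0,0],"claw":1},{"linear":[0.6,-0.6,0],"turn":[0,0,0],"claw":1},{"linear":[0.6,-0.6,0],"turn":[0,0,0],"claw":1},{"linear":[0.5,-0.5,0],"turn":[0,0,0],"claw":1},{"linear":[0,0,0],"turn":[0,0,0],"claw":1},{"linear":[0,0,0],"turn":[0,0,0],"claw":1}])

```text
time: 30.98
position: [0.5396, 0.0839, 0.2124]
tool_rot: [-1.919, -2.486, -0.0]
ft_force: [0.4, -0.8, 0.2]
grip_width: 0.005
```

```bash
python3 - <<'E'
from h import *
from bench import cams
r=cams.get_image("scene")["image"]
a=cv2.resize(r[60:310,170:490],(640,500),interpolation=cv2.INTER_CUBIC)
b=cv2.resize(r[200:275,295:390],(380,300),interpolation=cv2.INTER_CUBIC)
o=np.zeros((600,800,3),np.uint8);o[:500,:640]=a;o[300:,420:]=b
cv2.imwrite("pics/s5.png",o[:,:,::-1]);plan()
E
```

```text
t 31.03 pos [0.5404 0.0829 0.2125] grip 0.004 F [-0.53 -0.38 -0.41] tilt 0.00deg toolx [-0.252  0.968 -0.   ]
```

View pics/s5.png

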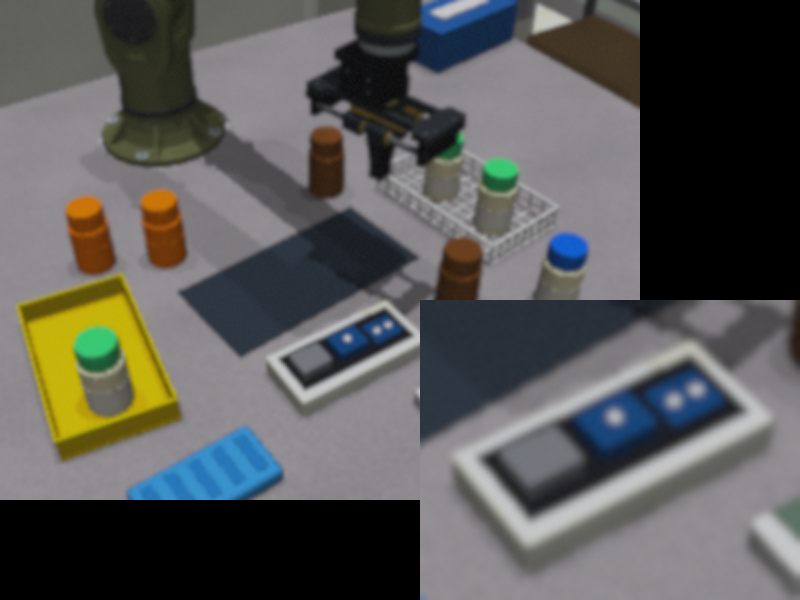

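The enlarged key bank shows the grey blank key raised with its side face visible at (540,480). The one-dot key is still up, and the two-dot key at (685,395) sits low. The bottles and bystanders are in place and the arm is clear, so I'm handing in.

```bash
python3 -c "
from bench import ctrl
print(ctrl.close_job())"
```

```text
the job is handed in; nothing more can be done
None
```

The job is done and handed in at about 31 s of the 64 s allowed; it reported no verdict.

- **Bottles:** Two bottles weighed about 4.5–4.7 N in the grip, so they are full; both now stand upright in the basket. The third weighed about 1 N, so it is empty and stands upright in the crate. Each was lowered until it touched the floor before I let go.
- **Key:** I pressed the two-dot key until it bottomed, with the fingertips at about 36 mm and 12 N of force.
- **Last checks:** The last camera view shows the blank key up, the two-dot key low and the one-dot key still up. The basket and crate bottles stand upright, though the gripper partly hid one of the basket bottles; the view just before the key press showed it upright. The gripper never came near the blue-capped bottle, the logger or the cold pack. In the last view, what shows of them looks unmoved, though my enlarged inset covered most of the logger.
- **Failures or disagreements:** No check failed. The first top and scene measurements of the bottles differed by about 7 mm because the side view also catches the cap's side. I used the top view, and the wrist camera agreed with it to within about 4 mm.

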